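Bolt and snap shut the darkroom safelight

TASK

Close up the safelight that lies on its back on the darkroom bench: slide its bolt fully home into the keeper, then set the loose clip-on cover squarely over the mouth and press it down until both clips snap past their catches. Keep pressing so that the cover squeezes the rubber seal right down, and finish still holding it pressed there, without letting go. Leave the other things on the bench where they are.

Things in the scene. Friction and masses are not known exactly. Their poses are not given: they have to be found in the camera images.
- lamp_seat (a point): Centre of the flat grey deck, facing up, of the safelight: a fixed box 90 mm (x) by 230 mm (y) by 60 mm high; this point is on the deck, 60 mm above the bench, z up. A rectangular rubber seal (72 mm in x, 56 mm in y) stands around it, its top 16 mm above the deck. The bolt is on the deck's +y half. Place and yaw vary; the lamp does not move under force.
- lamp_catch (a point): Nose of the catch in the lamp's +x wall; the -x wall has the same. Each is a round-nosed sprung steel bar, 34 mm long in y, sticking out 6 mm from the middle of the long wall, 15 mm below the deck. It gives way inwards when a clip leg pushes by. The axes are the lamp's.
- bolt (a joint): Slide of the steel barrel bolt along the lamp's +y, in m: 0 fully drawn back, 0.045 fully home; its rod enters the keeper bridge at the deck's +y end from 0.036 on. It starts at 0 to 0.010 and stays where it is left; about 2 N moves it. Drawn back, its knob stands in the way of the cover.
- bolt_knob (a point): Half-way up the bolt's upright round knob, 14 mm across, 32 mm tall (16 mm above and below this point), 28 mm above the deck, on the lamp's middle line 42 mm (bolt 0) to 87 mm (home) along +y from lamp_seat. Rails 6 mm high run beside it; the keeper bridge, 11 mm high, 19 mm wide, begins 15 mm past the knob's centre when home.
- cover_grip (a point): Centre of the grip bar of the loose clip-on cover, a level plate 124 mm (x) by 120 mm (y), 5 mm thick, black with two amber panes, 0.13 to 0.24 kg. The bar stands on the plate's middle: 14 mm thick (x), 70 mm long (y), 36 mm tall, 18 mm above and below this point. The plate's underside is 23 mm below this point, which starts 77 mm above the bench.
- cover_foot (a point): Under the cover's centre, level with the feet of its two clip legs, 77 mm below cover_grip. The legs, 50 mm wide, hang from the +x and -x edges and flare out at the feet, taking in about 5 mm of error. The cover fits either way round: centre over lamp_seat, its x along the lamp's x in either sense, legs outside the long walls, over the catches.
- seal (a joint): How far the rubber seal is squeezed, in m: 0 free, 0.006 the stop; 2 N starts it, 14 N brings it to the stop. Cover going down: legs meet the catches with cover_grip about 49 mm above the deck, snap past at about 42 mm (push peaks at 10 to 20 N, then drops), touch the seal at 39 mm, stop at 33 mm. A snapped cover let go springs back to 0.002 to 0.003.
- film_can: grey lidded film can, 35 mm across, 40 mm tall; origin at the centre of its underside. Bystander
- brown_bottle: brown bottle, 72 mm across, 170 mm tall; origin at the centre of its underside. Bystander
- beaker: clear beaker, 72 mm across, 85 mm tall; origin at the centre of its underside. Bystander
- loupe: black focusing loupe, 48 mm across, 52 mm tall; origin at the centre of its underside. Bystander
- tongs: flat steel print tongs, about 180 mm long along their x axis, 12 mm high at most; origin on their underside. Bystander

How it is judged:
By the outcome, as a careful person would: the job done as asked, in the order asked, and still so for the second after the job is handed in, while the arm keeps its last pose, push and grip.
It also fails if it takes over 58 s, if anything falls off the work surface, if the arm or the gripper's body presses on something with over 40 N, if the wrist force passes 120 N, or if a joint passes its speed limit or range.

ROBOT

A 7-joint arm with a two-finger parallel gripper is mounted at the origin on the work surface. World frame = base frame: x ahead of the robot, y to its left, z up, the work surface at z = 0. Lengths are in m, angles in degrees, forces in N, time in s.
With the tool pointing down it reaches from about 0.425 to 0.875 m from the base axis. Payload 4.7 kg.
Tool frame: the origin (TCP) lies at the very end of the fingers, on their centre line; the grasp point (between the pads) lies 19 mm behind it; z points along the fingers, y is the direction in which the jaws open and shut (so a half turn about z gives the same grasp; the last joint's range is limited). The gripper opens to 87 mm and grips with 3 to 60 N. Pads are 19 mm wide; open, the fingers measure 117 mm over their backs; the gripper's body (75 mm by 190 mm) begins 51 mm behind the grasp point.
Start: joints at [-75.396, 18.392, -4.016, 83.108, 1.295, 78.541, -3.26], TCP at [0.155, 0.631, 0.223] pointing down, gripper open.
Joint ranges: [-163.93, 163.93], [-17.29, 119.83], [-79.2, 71.16], [3.27, 140.29], [-89.18, 269.18], [5.43, 117.66], [-154.24, 154.24]. Speed limits (degrees/s): [147.25, 147.25, 180, 180, 180, 180, 180].

INTERFACE

Orientations are given as [roll, pitch, yaw] about the fixed x, y, z axes, in that order (R = Rz(yaw) Ry(pitch) Rx(roll)).
In Python, from cell import monitor, read_camera, camera_info, env, look_for gives the robot as it stands.
- The arm moves only by the tool servo_tool, never from a script. Its argument "commands" is one flat list of numbers, 6 for each row, row after row: the shift along the tool's x, y, z in mm, then the turn, a rotation vector about the tool's x, y, z in degrees. A call has 1 to 10 rows; each row shifts and turns the commanded pose from where the row before left it, along the tool's axes as they then stand; what a row does not reach is not made up. A row lasts 1/10 s, in which the tool goes at most 50 mm and 8.59 degrees, less where a joint would pass 70% of its speed; a pose out of reach is approached as far as the arm can. A call is refused whole if a number of a shift passes 50 or a number of a turn 8.59, either way. A call with a gripper value outside its range is refused whole. "jaw" is the finger opening in mm, from 0 to 87, set as the call begins (left out, the last holds). The fingers move at their own pace and stop on an object; "newtons" is the grip in N (left out, the last holds). Time passes only in rows, so rows that do not move let the fingers close. It gives the time, the measured TCP pose, the force and the opening at its end, in the units of the state.
- monitor.get_obs(): the state, without advancing time (a new reading comes with each control period).
- read_camera(name): name is "side" or "top" or "wrist"; returns (picture, depth): 400x640x3 uint8, red, green, blue; 400x640 float32, m along the optical axis (not along the pixel's ray), 0 where there is no reading.
- camera_info(name): a dict with "camera_matrix" (3x3 intrinsics, pixels), "R" (3x3) and "t" (3): a world point X has camera coordinates R X + t; the wrist camera has in their place "T_tool_cam" (4x4, takes a point from camera to tool coordinates, whose origin is the TCP and whose axes are the flange's). Camera axes: x right, y down, z forward; pixel columns grow to the right and rows downward; lengths in m; the calibration is good to about 2 mm. A picture is of the moment at which its call begins: read the wrist's pose just before it. camera_info takes no time and is no camera call.
- env.sign_off(): hands the job in, once; it reports no verdict.
Trained networks look in the newest picture that a camera, given by its name, has taken for a name from the list of things; names that differ only in an ending like _2 or _b are one class to them, and where a whole thing is asked for, a point or a joint stands for the part that bears it (a point fixed in the world has none). Each returns a list of dicts, best first, with "conf" (0 to 1); they miss things now and then, are a little off and sometimes report something else, mostly with a low value. They report only what shows in the picture. A call takes as long as a camera call.
- look_for(camera, label): "box" ([left, top, width, height] in pixels, round what is visible of it).
The state is a dict: "time_s": time; "qpos": joint angles; "joint_velocities": joint speeds; "effort": joint torques, N m; "tool_pos": TCP position; "tool_rot": TCP orientation; "force": force on the tool from outside, world axes, zero at the start; "wrist_torque": the same for the moment, N m; "grip_width": finger opening in m.
Only numpy, scipy, OpenCV 4.12 (cv2) and the standard library are available. Lean on these libraries where they do the work, as an engineer would, in place of code of your own. Each camera call takes 0.05 s, during which the arm holds its last target.

## Working session

There is one attempt and no reset: what is moved stays moved. The work goes in short steps, Python scripts to look and compute and a tool call to move; the robot and the scene stay as the last step left them, time stands still between calls to the robot, and variables do not carry over. Pictures are saved under pics/ and viewed, and the job is handed in when it is done.

Besides the shell and the picture viewer there is one more tool, called by a JSON object that holds its "method" and its "body". servo_tool: Moves the arm, as the interface text tells. Its arguments: {"type":"object","properties":{"commands":{"type":"array","items":{"type":"number"}},"jaw":{"type":"number"},"newtons":{"type":"number"}},"required":["commands"]}

```bash
mkdir -p pics; ls; python3 - <<'E'
from cell import *
import cv2,numpy as np
o=monitor.get_obs();print({k:np.round(v,4).tolist() for k,v in o.items()})
for c in ["side","top"]:
    p,d=read_camera(c); cv2.imwrite(f"pics/{c}0.png",p[:,:,::-1]); np.save(f"pics/{c}0.npy",d); 
    print(c,{k:np.round(v,4).tolist() for k,v in camera_info(c).items()})
    for l in ["bolt_knob","cover_grip","lamp_seat"]:
        try: print(l,look_for(c,l)[:2])
        except Exception as e: print(l,e)
print(camera_info("wrist"))
E
```

```text
pics
{'time_s': 0.0, 'qpos': [-75.3949, 18.4383, -4.0136, 83.177, 1.2945, 78.5381, -3.259], 'joint_velocities': [0.0657, -0.0616, -0.0475, 0.0243, 0.1259, -0.0008, -0.0246], 'effort': [0.001, -49.1312, -0.4034, -31.2521, -0.0637, 0.044, 0.0002], 'tool_pos': [0.155, 0.6307, 0.2215], 'tool_rot': [-179.8918, 0.0059, 166.2038], 'force': [0.8793, -0.9003, -0.2328], 'wrist_torque': [0.0237, 0.0193, -0.0358], 'grip_width': 0.0869}
side {'camera_matrix': [[396.0364, 0.0, 326.9587], [0.0, 396.0364, 208.7794], [0.0, 0.0, 1.0]], 'R': [[0.9947, -0.0999, -0.023], [-0.0801, -0.6178, -0.7822], [0.0639, 0.78, -0.6226]], 't': [-0.6016, 0.1214, 0.8378]}
bolt_knob [{'box': [272.9, 275.1, 9.1, 21.1], 'conf': 0.49}]
cover_grip [{'box': [257.7, 159.3, 54.2, 47.0], 'conf': 0.69}]
lamp_seat [{'box': [242.5, 259.3, 106.9, 136.8], 'conf': 0.65}, {'box': [212.8, 232.8, 75.8, 28.2], 'conf': 0.44}]
top {'camera_matrix': [[401.4065, 0.0, 322.4475], [0.0, 401.4065, 202.9246], [0.0, 0.0, 1.0]], 'R': [[0.0266, -0.9996, 0.0044], [-0.9988, -0.0268, -0.0413], [0.0414, -0.0033, -0.9991]], 't': [0.0002, 0.599, 0.9696]}
bolt_knob [{'box': [405.9, 242.9, 6.6, 6.0], 'conf': 0.59}]
cover_grip [{'box': [371.3, 203.5, 105.9, 67.8], 'conf': 0.65}, {'box': [225.1, 207.3, 56.8, 56.7], 'conf': 0.56}]
lamp_seat [{'box': [371.9, 204.4, 105.5, 67.3], 'conf': 0.9}]
{'camera_matrix': array([[302.01536927,   0.        , 316.62191867],
       [  0.        , 302.01536927, 204.57033464],
       [  0.        ,   0.        ,   1.        ]]), 'T_tool_cam': array([[-7.48835218e-04, -9.58519371e-01, -2.85026411e-01,
         7.78179135e-02],
       [ 9.99999622e-01, -8.43540153e-04,  2.09505644e-04,
         2.19126733e-04],
       [-4.41246441e-04, -2.85026147e-01,  9.58519640e-01,
        -1.61259851e-01],
       [ 0.00000000e+00,  0.00000000e+00,  0.00000000e+00,
         1.00000000e+00]])}
```

View pics/top0.png

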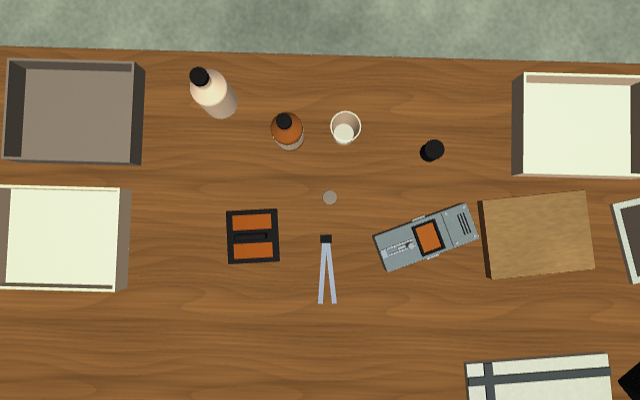

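View pics/side0.png

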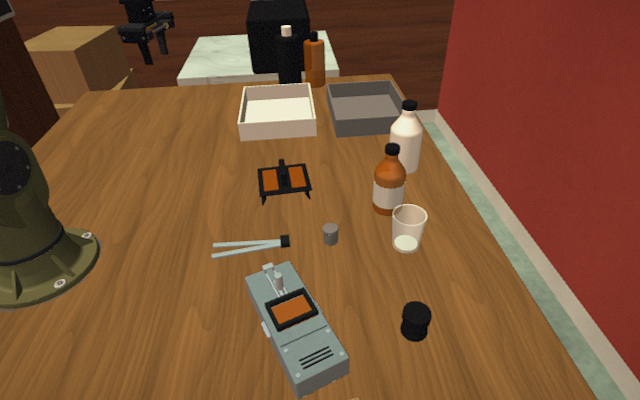

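```bash
cat > h.py <<'E'
import numpy as np,cv2
from cell import *
from scipy.spatial.transform import Rotation as Ro
def cloud(c,d,pose=None):
    i=camera_info(c);K=i["camera_matrix"];v,u=np.mgrid[0:400,0:640]
    P=np.stack([(u-K[0,2])/K[0,0]*d,(v-K[1,2])/K[1,1]*d,d],-1)
    if c=="wrist":
        T=i["T_tool_cam"];P=P@T[:3,:3].T+T[:3,3]
        W=Ro.from_euler("xyz",pose[1],degrees=True).as_matrix()
        return P@W.T+np.array(pose[0])
    return (P-i["t"])@i["R"]
def rect(P):
    r=cv2.minAreaRect((P[:,:2]*1000).astype(np.float32)); return r
E
python3 - <<'E'
from h import *
d=np.load("pics/top0.npy");W=cloud("top",d);z=W[...,2]
print("table z",np.median(z[300:330,200:300]))
def rep(n,box,lo,hi):
    u0,v0,u1,v1=box
    m=np.zeros(z.shape,bool);m[v0:v1,u0:u1]=1;m&=(z>lo)&(z<hi)&(d>0)
    P=W[m];print(n,len(P),np.round(P.mean(0),4),rect(P))
rep("deck",(365,195,485,280),.05,.068)
rep("seal",(365,195,485,280),.070,.082)
rep("knob",(365,195,485,280),.086,.15)
rep("plate",(215,200,290,272),.045,.068)
rep("grip",(215,200,290,272),.080,.12)
m=z[242:250,404:414];print(np.round(m,3))
d=np.load("pics/side0.npy");W=cloud("side",d);z=W[...,2]
rep("S grip",(250,150,315,205),.085,.12)
rep("S plate",(250,150,315,205),.048,.066)
rep("S knob",(240,255,350,390),.088,.12)
rep("S seal",(240,255,350,390),.072,.08)
rep("S deck",(240,255,350,390),.055,.065)
E
```

```text
table z -0.00011093112056420837
deck 3424 [ 0.5265 -0.2276  0.0602] ((526.4793701171875, -226.9251708984375), (99.779296875, 230.02273559570312), 21.72481918334961)
seal 353 [ 0.5211 -0.2177  0.0754] ((509.70050048828125, -187.98146057128906), (72.42842864990234, 142.0861358642578), 21.61625862121582)
knob 42 [ 0.5072 -0.1795  0.1009] ((507.07989501953125, -180.5448760986328), (12.523509979248047, 12.481325149536133), 26.957256317138672)
plate 2541 [0.5171 0.1771 0.0572] ((516.9937133789062, 177.77667236328125), (123.9251937866211, 120.29609680175781), 4.618858814239502)
grip 193 [0.5173 0.1769 0.0923] ((517.0167236328125, 177.95526123046875), (13.983762741088867, 69.7146987915039), 4.692471504211426)
[[0.065 0.065 0.074 0.083 0.089 0.096 0.099 0.101 0.069 0.06 ]
 [0.063 0.06  0.082 0.091 0.102 0.104 0.105 0.105 0.106 0.067]
 [0.065 0.075 0.087 0.096 0.1   0.104 0.103 0.104 0.105 0.103]
 [0.068 0.078 0.088 0.098 0.103 0.104 0.101 0.105 0.104 0.102]
 [0.068 0.066 0.083 0.094 0.103 0.104 0.106 0.104 0.104 0.105]
 [0.059 0.058 0.068 0.088 0.098 0.104 0.104 0.102 0.103 0.104]
 [0.064 0.065 0.064 0.066 0.065 0.059 0.105 0.105 0.061 0.06 ]
 [0.064 0.069 0.059 0.061 0.059 0.061 0.061 0.061 0.061 0.061]]
S grip 107 [0.5152 0.1714 0.0932] ((515.0009155273438, 176.89894104003906), (13.916187286376953, 68.52017974853516), 4.5886735916137695)
S plate 1318 [0.5147 0.171  0.0586] ((514.774169921875, 178.55381774902344), (124.06817626953125, 125.29045104980469), 5.406322479248047)
S knob 89 [ 0.5055 -0.1828  0.0998] ((505.0469055175781, -180.48997497558594), (12.910966873168945, 13.868389129638672), 40.87220764160156)
S seal 636 [ 0.5217 -0.2231  0.076 ] ((507.748779296875, -187.00514221191406), (72.76716613769531, 143.1026153564453), 22.197444915771484)
S deck 5408 [ 0.53   -0.2497  0.0607] ((523.63134765625, -225.97100830078125), (90.31779479980469, 232.2020721435547), 21.759254455566406)
```

```bash
cat >> h.py <<'E'
def plan(wps,vmax=40):
    """wps: list of (xyz m, yaw deg or None); prints rounded rows from measured pose"""
    o=monitor.get_obs();p=np.array(o["tool_pos"])*1000;R=Ro.from_euler("xyz",o["tool_rot"],degrees=True)
    out=[]
    for xyz,yaw in wps:
        t=np.array(xyz)*1000
        if yaw is None: yaw=R.as_euler("xyz",degrees=True)[2]
        Rt=Ro.from_euler("xyz",[180,0,yaw],degrees=True)
        rv=(R.inv()*Rt).as_rotvec(degrees=True)
        n=int(max(np.ceil(np.linalg.norm(t-p)/vmax),np.ceil(np.abs(rv).max()/8),1))
        for k in range(n):
            s=np.round(R.inv().apply((t-p)/(n-k)),0 if n-k>1 else 1)
            rv=np.round((R.inv()*Rt).as_rotvec(degrees=True)/(n-k),1)
            out.append([*s,*rv]);p=p+R.apply(s);R=R*Ro.from_rotvec(rv,degrees=True)
    for i in range(0,len(out),10):
        print("call",[float(x)+0. for r in out[i:i+10] for x in r])
def lam(x,y,z,c=(0.5250,-0.2265),yaw=21.7):
    a=np.radians(yaw);return (c[0]+x*np.cos(a)-y*np.sin(a),c[1]+x*np.sin(a)+y*np.cos(a),.06+z)
E
python3 - <<'E'
from h import *
plan([((.45,.25,.25),111.7),(lam(0,.02,.19),111.7)],45)
E
```

```text
call [-34.0, -27.0, -2.0, 0.0, 0.0, 5.0, -37.0, -24.0, -3.0, 0.0, 0.0, 5.0, -39.0, -21.0, -2.0, 0.0, 0.0, 4.9, -40.0, -18.0, -3.0, 0.0, 0.0, 5.0, -41.0, -14.0, -2.0, 0.0, 0.0, 4.9, -43.0, -10.0, -3.0, 0.0, 0.0, 5.0, -43.0, -7.0, -2.0, 0.0, 0.0, 4.9, -44.0, -3.0, -3.0, 0.0, 0.0, 5.0, -44.0, 1.0, -2.0, 0.0, 0.0, 4.9, -43.0, 5.0, -3.0, 0.0, 0.0, 5.0]
call [-43.1, 8.3, -2.5, 0.0, 0.0, 4.9, -41.0, -10.0, 0.0, 0.0, 0.0, 0.0, -41.0, -10.0, 0.0, 0.0, 0.0, 0.0, -41.0, -10.0, 0.0, 0.0, 0.0, 0.0, -41.0, -10.0, 0.0, 0.0, 0.0, 0.0, -41.0, -10.0, 0.0, 0.0, 0.0, 0.0, -41.0, -9.0, 0.0, 0.0, 0.0, 0.0, -41.0, -10.0, 0.0, 0.0, 0.0, 0.0, -41.0, -9.0, 0.0, 0.0, 0.0, 0.0, -41.0, -10.0, 0.0, 0.0, 0.0, 0.0]
call [-41.0, -9.0, 0.0, 0.0, 0.0, 0.0, -40.5, -9.5, 0.1, 0.0, 0.0, 0.0]
```

{"method": "servo_tool", "body": {"commands": [-34,-27,-2,0,0,5,-37,-24,-3,0,0,5,-39,-21,-2,0,0,5,-40,-18,-3,0,0,5,-41,-14,-2,0,0,5,-43,-10,-3,0,0,5,-43,-7,-2,0,0,5,-44,-3,-3,0,0,5,-44,1,-2,0,0,5,-43,5,-3,0,0,5], "jaw": 50}}

```text
time_s: 1.4
tool_pos: [0.4232, 0.2825, 0.248]
tool_rot: [180.0, -0.0, 116.0]
force: [0.8, 1.1, -0.1]
grip_width: 0.0499
```

{"method": "servo_tool", "body": {"commands": [-43,8,-2,0,0,5,-41,-10,0,0,0,0,-41,-10,0,0,0,0,-41,-10,0,0,0,0,-41,-10,0,0,0,0,-41,-10,0,0,0,0,-41,-9,0,0,0,0,-41,-10,0,0,0,0,-41,-9,0,0,0,0,-41,-10,0,0,0,0]}}

```text
time_s: 2.4
tool_pos: [0.5, -0.1284, 0.25]
tool_rot: [179.9, -0.0, 111.2]
force: [0.0, 0.2, -0.6]
grip_width: 0.0501
```

{"method": "servo_tool", "body": {"commands": [-41,-9,0,0,0,0,-40,-9,0,0,0,0,0,0,0,0,0,0,0,0,0,0,0,0]}}

```text
time_s: 2.8
tool_pos: [0.5121, -0.2097, 0.2495]
tool_rot: [-180.0, -0.0, 111.1]
force: [-0.6, 0.7, -0.8]
grip_width: 0.0501
```

```bash
python3 - <<'E'
from h import *
o=monitor.get_obs();pose=(o["tool_pos"],o["tool_rot"]);p,d=read_camera("wrist");cv2.imwrite("pics/w1.png",p[:,:,::-1])
print(o["time_s"],pose,np.round(o["qpos"],1), o["force"])
W=cloud("wrist",d,pose);z=W[...,2]
for n,lo,hi in (("deck",.055,.0635),("seal",.073,.08),("knob",.095,.12)):
    P=W[(z>lo)&(z<hi)&(d>0)&(np.hypot(W[...,0]-.52,W[...,1]+.22)<.16)];print(n,len(P),P[:,2].mean() if len(P) else 0,rect(P) if len(P)>5 else 0)
print(look_for("wrist","bolt_knob"))
E
```

```text
2.8 (array([ 0.51209845, -0.20967111,  0.24948137]), array([-1.79980463e+02, -4.67573579e-03,  1.11054694e+02])) [-24.3   6.9  47.9  96.2  -5.2  79.2  45.5] [-0.60335573  0.67652983 -0.8210061 ]
deck 10869 0.059141321626512214 ((522.2435913085938, -220.67762756347656), (90.10540008544922, 216.08070373535156), 21.728471755981445)
seal 1052 0.07507204478014833 ((519.1995849609375, -213.83187866210938), (72.29074096679688, 85.06903076171875), 22.36289405822754)
knob 147 0.10260762395540832 ((506.0830993652344, -180.20016479492188), (13.050153732299805, 12.68465805053711), 61.41183090209961)
[{'box': [315.7, 138.8, 12.6, 32.4], 'conf': 0.77}]
```

View pics/w1.png

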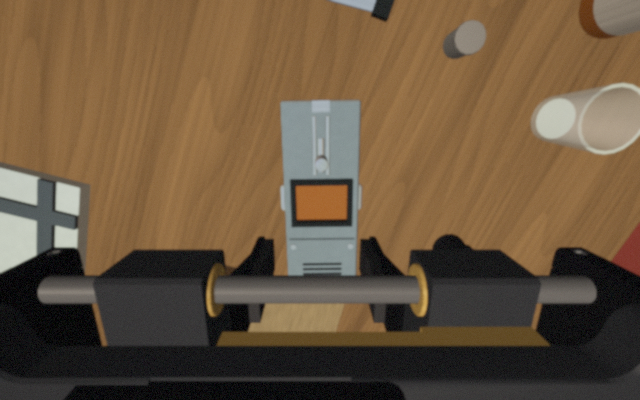

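```bash
sed -i 's/0.5250,-0.2265/0.5247,-0.2267/' h.py; python3 - <<'E'
from h import *
plan([(lam(0,.0495,.06),111.7),(lam(0,.0495,.0115),111.7)],30)
E
```

```text
call [5.0, 1.0, 26.0, 0.0, 0.0, -0.1, 5.0, 1.0, 26.0, 0.0, 0.0, -0.1, 6.0, 1.0, 26.0, 0.0, 0.0, -0.1, 5.0, 0.0, 26.0, 0.0, 0.0, 0.0, 5.9, 0.9, 25.4, 0.0, -0.1, -0.1, 0.0, 0.0, 24.0, 0.0, 0.0, 0.0, 0.0, 0.0, 24.5, 0.0, 0.0, 0.0]
```

{"method": "servo_tool", "body": {"commands": [5,1,26,0,0,-0.6,5,1,26,0,0,0,6,1,26,0,0,0,5,0,26,0,0,0,6,1,25,0,0,0,0,0,15,0,0,0,0,0,15,0,0,0,0,0,18,0,0,0,0,0,0,0,0,0], "jaw": 40}}

```text
time_s: 3.8
tool_pos: [0.505, -0.1816, 0.0709]
tool_rot: [-179.8, -0.1, 111.8]
force: [-0.8, 0.3, -0.5]
grip_width: 0.0403
```

{"method": "servo_tool", "body": {"commands": [0,0,0,0,0,0,0,0,0,0,0,0,0,0,0,0,0,0,0,0,0,0,0,0,0,0,0,0,0,0], "jaw": 5, "newtons": 20}}

```text
time_s: 4.3
tool_pos: [0.5065, -0.1824, 0.0732]
tool_rot: [179.9, 0.0, 111.8]
force: [0.4, -0.2, 3.1]
grip_width: 0.0128
```

```bash
python3 - <<'E'
from h import *
o=monitor.get_obs();print(o["tool_pos"],o["tool_rot"],lam(0,.0495,.0115),o["force"],o["grip_width"])
p,d=read_camera("wrist");cv2.imwrite("pics/w2.png",p[:,:,::-1])
E
```

```text
[ 0.50650618 -0.18242238  0.07318882] [1.79947961e+02 1.97060240e-02 1.11805801e+02] (np.float64(0.5063975355149455), np.float64(-0.18070793770906424), 0.0715) [ 0.42404517 -0.18574022  3.07226852] 0.01277684073614167
```

View pics/w2.png

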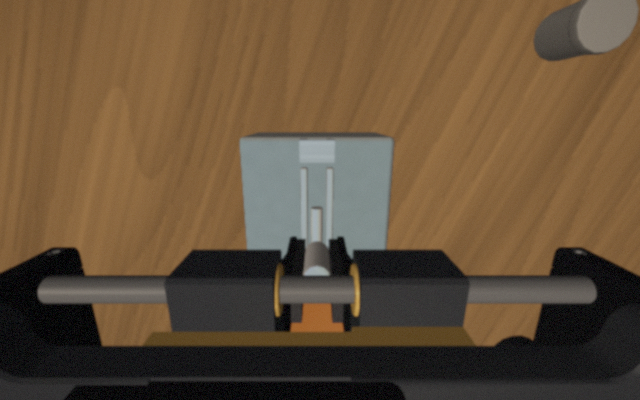

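{"method": "servo_tool", "body": {"commands": [4,0,0,0,0,0,6,0,0,0,0,0,6,0,0,0,0,0,0,0,0,0,0,0]}}

```text
time_s: 4.75
tool_pos: [0.5001, -0.1664, 0.0731]
tool_rot: [180.0, -0.0, 111.9]
force: [-1.9, -0.5, 6.3]
grip_width: 0.0131
```

{"method": "servo_tool", "body": {"commands": [6,0,0,0,0,0,6,0,0,0,0,0,5,0,0,0,0,0,0,0,0,0,0,0]}}

```text
time_s: 5.15
tool_pos: [0.4938, -0.1504, 0.0731]
tool_rot: [180.0, -0.1, 111.9]
force: [-1.2, -1.0, 8.1]
grip_width: 0.0136
```

```bash
python3 - <<'E'
from h import *
o=monitor.get_obs();print(o["tool_pos"],o["force"],o["grip_width"])
p,d=read_camera("wrist");cv2.imwrite("pics/w3.png",p[:,:,::-1])
E
```

```text
[ 0.49378877 -0.15043398  0.07311874] [-1.1989954  -1.01221625  8.14338245] 0.01357851179974747
```

View pics/w3.png

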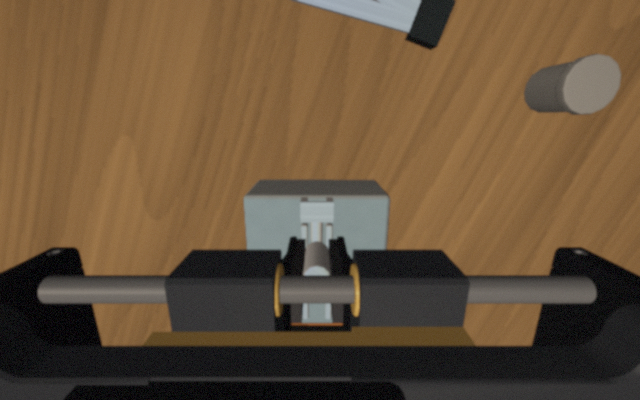

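{"method": "servo_tool", "body": {"commands": [1,0,-1,0,0,0,1,0,-1,0,0,0,1,0,0,0,0,0,0,0,0,0,0,0]}}

```text
time_s: 5.6
tool_pos: [0.4927, -0.148, 0.0733]
tool_rot: [180.0, 0.0, 111.8]
force: [5.2, -2.1, -10.0]
grip_width: 0.0131
```

{"method": "servo_tool", "body": {"commands": [1,0,0,0,0,0,1,0,0,0,0,0,0,0,0,0,0,0]}}

```text
time_s: 5.9
tool_pos: [0.4927, -0.148, 0.0734]
tool_rot: [180.0, 0.2, 111.8]
force: [7.8, -5.5, -13.6]
grip_width: 0.0132
```

{"method": "servo_tool", "body": {"commands": [1,0,0.7,0,0,0,1,0,0.5,0,0,0,0,0,0,0,0,0]}}

```text
time_s: 6.2
tool_pos: [0.4927, -0.148, 0.0733]
tool_rot: [179.9, 0.4, 111.7]
force: [7.9, -7.6, -8.9]
grip_width: 0.0133
```

{"method": "servo_tool", "body": {"commands": [0,0,0,0,0,0,0,0,0,0,0,0,0,0,0,0,0,0], "jaw": 40}}

```text
time_s: 6.5
tool_pos: [0.4906, -0.1442, 0.073]
tool_rot: [-179.9, -0.1, 111.8]
force: [-0.5, -0.2, 0.3]
grip_width: 0.0298
```

{"method": "servo_tool", "body": {"commands": [-2,0,-10,0,0,0,0,0,-20,0,0,0,0,0,-30,0,0,0,0,0,-30,0,0,0,0,0,-40,0,0,0,0,0,-40,0,0,0,0,0,0,0,0,0]}}

```text
time_s: 7.2
tool_pos: [0.495, -0.1479, 0.2495]
tool_rot: [179.5, 0.2, 111.8]
force: [0.3, -0.8, 0.2]
grip_width: 0.0401
```

```bash
python3 - <<'E'
from h import *
o=monitor.get_obs();pose=(o["tool_pos"],o["tool_rot"]);p,d=read_camera("wrist");cv2.imwrite("pics/w4.png",p[:,:,::-1])
print(o["time_s"],pose,np.round(o["qpos"],1), o["force"])
W=cloud("wrist",d,pose);z=W[...,2]
for n,lo,hi in (("deck",.055,.0635),("knob",.093,.12)):
    P=W[(z>lo)&(z<hi)&(d>0)&(np.hypot(W[...,0]-.5,W[...,1]+.16)<.16)];print(n,len(P),P[:,2].mean() if len(P) else 0,rect(P) if len(P)>5 else 0)
print(lam(0,.087,.03))
plan([((.47,0.,.24),94.7),((.5165,.1775,.2),94.7)],45)
E
```

```text
7.2 (array([ 0.4949792 , -0.14794999,  0.24951675]), array([179.4547235 ,   0.19746654, 111.79047374])) [-3.120e+01 -3.000e-01  4.530e+01  1.014e+02  1.000e-01  7.830e+01
  3.590e+01] [ 0.26331382 -0.7540287   0.19623906]
deck 6633 0.05909375990803188 ((519.7105102539062, -214.62850952148438), (90.08473205566406, 203.35720825195312), 21.710927963256836)
knob 152 0.10193381520914713 ((492.2297668457031, -145.95924377441406), (12.777566909790039, 12.962562561035156), 22.938302993774414)
(np.float64(0.4925320321171769), np.float64(-0.14586546627653713), 0.09)
call [36.0, 8.0, 2.0, 0.1, 0.0, 4.3, 37.0, 6.0, 2.0, 0.1, 0.0, 4.3, 37.0, 2.0, 1.0, 0.1, 0.0, 4.3, 38.0, 0.1, 1.6, 0.1, 0.0, 4.2, 35.0, 12.0, 8.0, 0.0, 0.0, 0.0, 35.0, 12.0, 8.0, 0.0, 0.0, 0.0, 34.0, 12.0, 8.0, 0.0, 0.0, 0.0, 35.0, 12.0, 8.0, 0.0, 0.0, 0.0, 34.1, 12.9, 7.8, 0.0, 0.1, 0.0]
```

View pics/w4.png

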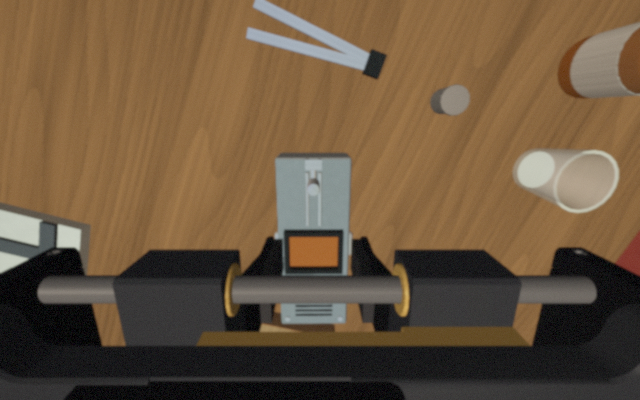

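{"method": "servo_tool", "body": {"commands": [36,8,2,0,0,4.3,37,6,2,0,0,4.3,37,2,1,0,0,4.3,38,0,2,0,0,4.2,35,12,3,0,0,0,35,12,3,0,0,0,34,12,3,0,0,0,35,12,3,0,0,0,34,13,3,0,0,0,0,0,0,0,0,0], "jaw": 50}}

```text
time_s: 8.25
tool_pos: [0.5135, 0.1838, 0.2192]
tool_rot: [-179.8, -0.0, 95.2]
force: [-0.2, 0.4, 0.0]
grip_width: 0.0501
```

```bash
python3 - <<'E'
from h import *
o=monitor.get_obs();pose=(o["tool_pos"],o["tool_rot"]);p,d=read_camera("wrist");cv2.imwrite("pics/w5.png",p[:,:,::-1])
print(o["time_s"],pose,np.round(o["qpos"],1), o["force"])
W=cloud("wrist",d,pose);z=W[...,2]
for n,lo,hi in (("plate",.05,.065),("grip",.085,.12)):
    P=W[(z>lo)&(z<hi)&(d>0)&(np.hypot(W[...,0]-.516,W[...,1]-.177)<.1)];print(n,len(P),P[:,2].mean() if len(P) else 0,rect(P) if len(P)>5 else 0)
E
```

```text
8.25 (array([0.51353428, 0.18381029, 0.21920708]), array([-1.79827201e+02, -5.92285580e-03,  9.51542762e+01])) [-46.7   5.8  26.2  99.2  -2.7  75.8 -14.9] [-0.192518    0.4195975   0.03760869]
plate 10516 0.056356342911911876 ((516.2628173828125, 178.47930908203125), (124.16362762451172, 119.74130249023438), 4.736048698425293)
grip 951 0.09152603147802488 ((516.4122314453125, 179.06167602539062), (13.876322746276855, 68.8031005859375), 4.878206253051758)
```

View pics/w5.png

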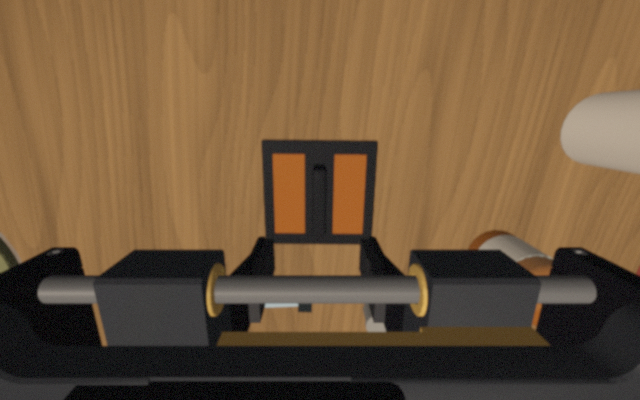

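```bash
python3 - <<'E'
from h import *
plan([((.5164,.1785,.110),94.75),((.5164,.1785,.0625),94.75)],30)
E
```

```text
call [0.0, 1.0, 27.0, 0.0, 0.0, 0.1, -1.0, 1.0, 28.0, -0.1, 0.0, 0.0, 0.0, 0.0, 27.0, 0.0, 0.0, 0.1, -0.9, 0.8, 27.5, -0.1, 0.1, 0.0, 0.0, 0.0, 24.0, 0.0, 0.0, 0.0, 0.0, 0.0, 23.5, 0.0, 0.0, 0.0]
```

{"method": "servo_tool", "body": {"commands": [0,1,27,0,0,0.2,-1,1,28,0,0,0,0,0,27,0,0,0,-1,1,27,0,0,0,0,0,0,0,0,0,0,0,0,0,0,0]}}

```text
time_s: 8.9
tool_pos: [0.5178, 0.175, 0.1125]
tool_rot: [-179.9, 0.0, 94.4]
force: [0.4, -0.0, -0.1]
grip_width: 0.0499
```

```bash
python3 - <<'E'
from h import *
print(monitor.get_obs()["tool_pos"])
plan([((.5164,.1785,.0625),94.75)],20)
E
```

```text
[0.51779459 0.17504308 0.1125222 ]
call [1.0, 0.0, 17.0, 0.0, 0.0, -0.1, 1.0, -1.0, 17.0, 0.0, 0.0, -0.1, 1.6, -0.1, 16.0, -0.1, 0.0, -0.1]
```

{"method": "servo_tool", "body": {"commands": [2,0,15,0,0,-0.2,2,-1,15,0,0,0,0,0,16,0,0,0,0,0,0,0,0,0,0,0,0,0,0,0,0,0,0,0,0,0]}}

```text
time_s: 9.5
tool_pos: [0.5173, 0.1803, 0.067]
tool_rot: [179.9, -0.0, 94.7]
force: [-0.0, 0.5, -0.2]
grip_width: 0.05
```

{"method": "servo_tool", "body": {"commands": [0,0,0,0,0,0]}}

```text
time_s: 9.6
tool_pos: [0.5174, 0.1804, 0.0672]
tool_rot: [179.9, -0.0, 94.7]
force: [0.2, -0.1, -0.1]
grip_width: 0.0498
```

{"method": "servo_tool", "body": {"commands": [0,0,0,0,0,0]}}

```text
time_s: 9.7
tool_pos: [0.5172, 0.1803, 0.067]
tool_rot: [179.9, -0.0, 94.7]
force: [0.6, -1.1, -0.4]
grip_width: 0.0498
```

{"method": "servo_tool", "body": {"commands": [-1,-1,3,0,0,0,-1,0,2,0,0,0,0,0,0,0,0,0,0,0,0,0,0,0]}}

```text
time_s: 10.1
tool_pos: [0.5158, 0.1779, 0.0612]
tool_rot: [-180.0, 0.0, 94.7]
force: [0.3, -0.3, 0.3]
grip_width: 0.0498
```

{"method": "servo_tool", "body": {"commands": [0,0,0,0,0,0,0,0,0,0,0,0,0,0,0,0,0,0,0,0,0,0,0,0,0,0,0,0,0,0,0,0,0,0,0,0], "jaw": 5, "newtons": 50}}

```text
time_s: 10.7
tool_pos: [0.5159, 0.178, 0.0614]
tool_rot: [180.0, -0.0, 94.7]
force: [0.5, -1.5, -0.5]
grip_width: 0.0137
```

{"method": "servo_tool", "body": {"commands": [0,0,-5,0,0,0,0,0,-15,0,0,0,0,0,-30,0,0,0,0,0,-30,0,0,0,0,0,-40,0,0,0,0,0,-30,0,0,0,0,0,0,0,0,0,0,0,0,0,0,0]}}

```text
time_s: 11.5
tool_pos: [0.5162, 0.1781, 0.2125]
tool_rot: [179.9, -0.1, 94.7]
force: [-0.4, 0.3, -0.9]
grip_width: 0.0138
```

```bash
python3 - <<'E'
from h import *
o=monitor.get_obs();pose=(o["tool_pos"],o["tool_rot"]);p,d=read_camera("wrist");cv2.imwrite("pics/w6.png",p[:,:,::-1])
print(o["time_s"],pose,np.round(o["qpos"],1), o["force"],o["wrist_torque"])
for c in ("side",):
    p,d=read_camera(c);cv2.imwrite(f"pics/{c}6.png",p[:,:,::-1]);W=cloud(c,d);np.save(f"pics/{c}6.npy",d)
plan([((.47,0.05,.22),103),(lam(0,0,.16),111.7)],40)
E
```

```text
11.5 (array([0.51618595, 0.17810306, 0.21253336]), array([ 1.79899916e+02, -6.52366456e-02,  9.46986460e+01])) [-46.6   5.9  26.7  99.9  -2.8  74.7 -14.6] [-0.43117145  0.2866897  -0.92159527] [-0.16329524  0.05764849  0.00516267]
call [-31.0, -14.0, -2.0, 0.0, 0.0, -2.1, -30.0, -15.0, -2.0, 0.0, 0.0, -2.1, -30.0, -16.0, -3.0, -0.1, 0.0, -2.0, -29.3, -17.0, -2.5, 0.0, 0.0, -2.1, -35.0, -1.0, 0.0, 0.0, 0.0, -1.1, -35.0, -2.0, 0.0, 0.0, 0.0, -1.1, -35.0, -2.0, 0.0, 0.0, 0.0, -1.1, -35.0, -3.0, 0.0, 0.0, 0.0, -1.1, -35.0, -4.0, 0.0, 0.0, 0.0, -1.1, -35.0, -5.0, 0.0, 0.0, 0.0, -1.1]
call [-35.0, -5.0, 0.0, 0.0, 0.0, -1.0, -35.4, -5.8, 0.1, 0.0, 0.0, -1.1]
```

View pics/w6.png

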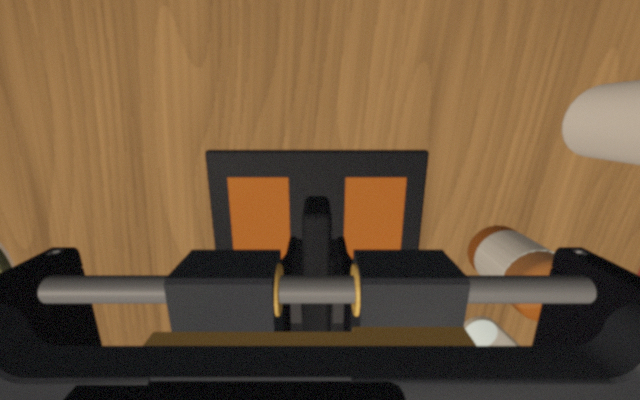

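View pics/side6.png

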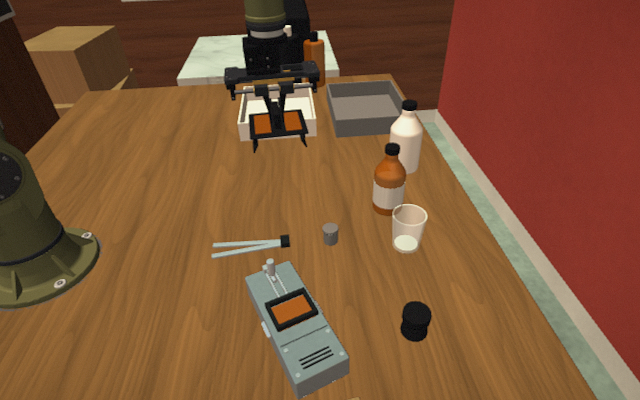

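{"method": "servo_tool", "body": {"commands": [-31,-14,-2,0,0,-2.1,-30,-15,-2,0,0,-2.1,-30,-16,-3,0,0,-2.1,-29,-17,-2,0,0,-2.1,-35,-1,0,0,0,-1.1,-35,-2,0,0,0,-1.1,-35,-2,0,0,0,-1.1,-35,-3,0,0,0,-1.1,-35,-4,0,0,0,-1.1,-35,-5,0,0,0,-1.1]}}

```text
time_s: 12.6
tool_pos: [0.5111, -0.1572, 0.219]
tool_rot: [-179.9, -0.1, 109.8]
force: [0.7, -0.0, -1.8]
grip_width: 0.0136
```

{"method": "servo_tool", "body": {"commands": [-35,-5,0,0,0,-1,-35,-6,0,0,0,-1,0,0,0,0,0,0,0,0,0,0,0,0,0,0,0,0,0,0]}}

```text
time_s: 13.1
tool_pos: [0.5254, -0.2242, 0.2192]
tool_rot: [-179.9, -0.1, 111.8]
force: [0.5, 0.2, -1.2]
grip_width: 0.0135
```

```bash
python3 - <<'E'
from h import *
o=monitor.get_obs();pose=(o["tool_pos"],o["tool_rot"])
print(o["time_s"],pose,np.round(o["qpos"],1), o["force"],lam(0,0,.16))
for c in ("side","wrist","top"):
    p,d=read_camera(c);cv2.imwrite(f"pics/{c}7.png",p[:,:,::-1]);W=cloud(c,d,pose);z=W[...,2]
    P=W[(z>.193)&(z<.214)&(d>0)&(np.hypot(W[...,0]-.525,W[...,1]+.227)<.095)];print(c,len(P),P[:,2].mean() if len(P) else 0,rect(P) if len(P)>5 else 0)
plan([(lam(0,0,.16),111.7)],40)
E
```

```text
13.1 (array([ 0.5253878 , -0.22420573,  0.2192349 ]), array([-1.79920592e+02, -1.07542459e-01,  1.11771365e+02])) [-22.2  11.4  48.9  96.3  -8.8  76.4  50. ] [ 0.49283675  0.19255719 -1.22880658] (np.float64(0.5247), np.float64(-0.2267), 0.22)
side 185 0.21302097129880881 ((525.54345703125, -225.82473754882812), (123.6457290649414, 116.18737030029297), 21.728281021118164)
wrist 7303 0.213489731917686 ((525.483642578125, -223.543701171875), (124.1418228149414, 118.49850463867188), 21.732738494873047)
top 175 0.21331875748950613 ((524.6851806640625, -219.624755859375), (123.59611511230469, 111.1300277709961), 21.3394832611084)
call [-1.9, -2.0, 0.1, 0.0, -0.1, 0.1]
```

View pics/side7.png

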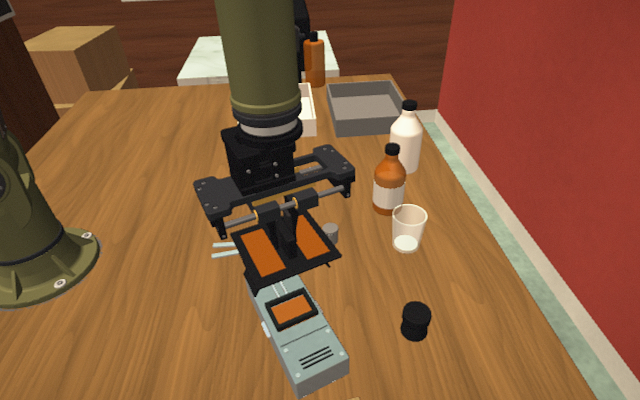

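View pics/wrist7.png

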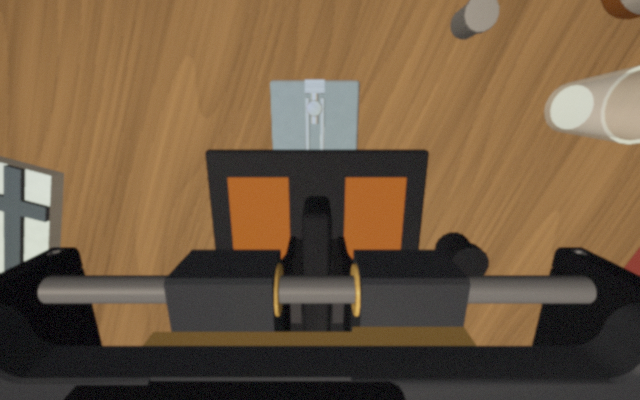

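{"method": "servo_tool", "body": {"commands": [-2,-2,20,0,0,0,0,0,30,0,0,0,0,0,25,0,0,0,0,0,15,0,0,0,0,0,0,0,0,0,0,0,0,0,0,0,0,0,0,0,0,0]}}

```text
time_s: 13.95
tool_pos: [0.5257, -0.2286, 0.1319]
tool_rot: [179.9, 0.1, 111.7]
force: [-0.4, 0.5, -1.1]
grip_width: 0.0138
```

```bash
python3 - <<'E'
from h import *
o=monitor.get_obs();pose=(o["tool_pos"],o["tool_rot"])
print(o["time_s"],pose, o["force"])
for c in ("side","wrist"):
    p,d=read_camera(c);cv2.imwrite(f"pics/{c}8.png",p[:,:,::-1]);W=cloud(c,d,pose);z=W[...,2]
    if c=="wrist":
      P=W[(z>.055)&(z<.0635)&(d>0)&(np.hypot(W[...,0]-.525,W[...,1]+.227)<.125)];print(c,len(P),rect(P))
      P=W[(z>.11)&(z<.124)&(d>0)&(np.hypot(W[...,0]-.525,W[...,1]+.227)<.095)];print(c,len(P),P[:,2].mean(),rect(P))
plan([(lam(0,0,.065),111.7)],40)
p=cv2.imread("pics/side8.png")[180:400,180:400];cv2.imwrite("pics/side8c.png",cv2.resize(p,(600,600)))
E
```

```text
13.95 (array([ 0.52570542, -0.22862011,  0.1318539 ]), array([1.79875771e+02, 8.18247470e-02, 1.11715295e+02])) [-0.40204164  0.52551539 -1.12929158]
wrist 9177 ((494.10546875, -150.0289306640625), (90.16996765136719, 63.70909881591797), 21.69635772705078)
wrist 11 0.12366519551601594 ((503.9325866699219, -175.88011169433594), (122.07418060302734, 4.961938858032227), 21.668527603149414)
call [2.1, -0.1, 6.7, 0.1, 0.1, 0.0]
```

View pics/side8c.png

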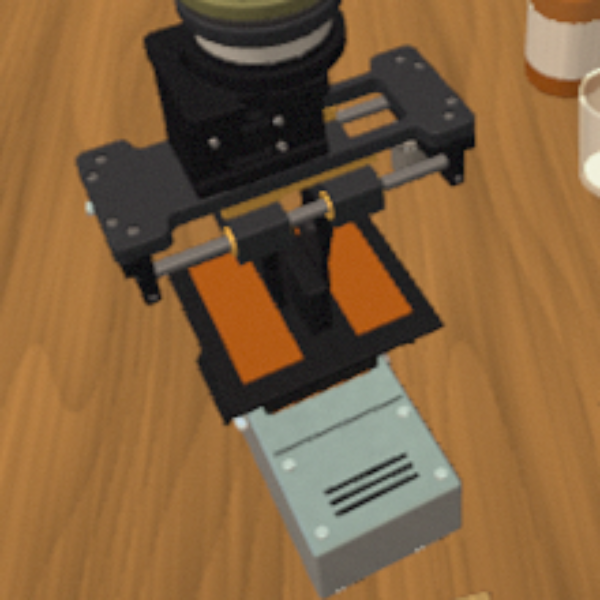

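View pics/wrist8.png

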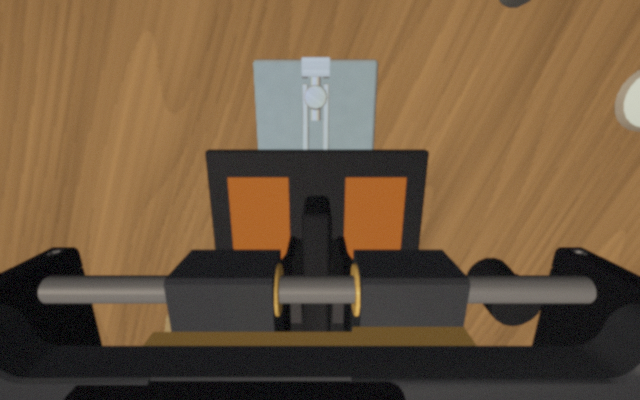

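{"method": "servo_tool", "body": {"commands": [2,0,10,0,0,0,0,0,10,0,0,0,0,0,8,0,0,0,0,0,5,0,0,0,0,0,0,0,0,0,0,0,0,0,0,0], "newtons": 60}}

```text
time_s: 14.65
tool_pos: [0.5238, -0.2265, 0.0972]
tool_rot: [-180.0, -0.0, 111.7]
force: [-0.5, -0.6, -1.2]
grip_width: 0.0138
```

{"method": "servo_tool", "body": {"commands": [0,0,0,0,0,0]}}

```text
time_s: 14.75
tool_pos: [0.5241, -0.2266, 0.0976]
tool_rot: [180.0, 0.0, 111.7]
force: [0.9, 0.2, -0.7]
grip_width: 0.0137
```

{"method": "servo_tool", "body": {"commands": [0,0,2,0,0,0,0,0,2,0,0,0,0,0,2,0,0,0,0,0,0,0,0,0]}}

```text
time_s: 15.15
tool_pos: [0.5249, -0.2266, 0.0932]
tool_rot: [179.9, 0.0, 111.7]
force: [-2.8, 1.8, 9.5]
grip_width: 0.0139
```

{"method": "servo_tool", "body": {"commands": [0,0,1,0,0,0,0,0,1,0,0,0,0,0,1,0,0,0,0,0,0,0,0,0]}}

```text
time_s: 15.55
tool_pos: [0.5257, -0.2267, 0.0914]
tool_rot: [179.8, 0.0, 111.7]
force: [-2.9, 2.9, 16.2]
grip_width: 0.014
```

{"method": "servo_tool", "body": {"commands": [0,0,1,0,0,0,0,0,1,0,0,0,0,0,0,0,0,0]}}

```text
time_s: 15.85
tool_pos: [0.5259, -0.227, 0.0898]
tool_rot: [179.8, 0.1, 111.7]
force: [-3.1, 2.3, 17.7]
grip_width: 0.0138
```

{"method": "servo_tool", "body": {"commands": [0,0,1,0,0,0,0,0,1,0,0,0,0,0,0,0,0,0]}}

```text
time_s: 16.15
tool_pos: [0.5247, -0.2273, 0.0853]
tool_rot: [179.9, 0.1, 111.7]
force: [0.7, -0.6, 1.6]
grip_width: 0.0134
```

{"method": "servo_tool", "body": {"commands": [0,0,1,0,0,0,0,0,1,0,0,0,0,0,0,0,0,0]}}

```text
time_s: 16.45
tool_pos: [0.5247, -0.2273, 0.0827]
tool_rot: [179.9, 0.1, 111.7]
force: [2.7, -3.8, 1.9]
grip_width: 0.0133
```

{"method": "servo_tool", "body": {"commands": [0,0,1,0,0,0,0,0,1,0,0,0,0,0,0,0,0,0]}}

```text
time_s: 16.75
tool_pos: [0.5246, -0.2273, 0.0813]
tool_rot: [179.9, 0.1, 111.7]
force: [0.5, -2.0, 7.6]
grip_width: 0.0134
```

{"method": "servo_tool", "body": {"commands": [0,0,1,0,0,0,0,0,1,0,0,0,0,0,1,0,0,0,0,0,0,0,0,0]}}

```text
time_s: 17.15
tool_pos: [0.5246, -0.2273, 0.0793]
tool_rot: [179.9, 0.0, 111.7]
force: [-1.6, -1.7, 14.0]
grip_width: 0.0135
```

{"method": "servo_tool", "body": {"commands": [0,0,1,0,0,0,0,0,1,0,0,0,0,0,1,0,0,0,0,0,0,0,0,0]}}

```text
time_s: 17.55
tool_pos: [0.5247, -0.2273, 0.079]
tool_rot: [179.9, -0.0, 111.7]
force: [-8.6, 3.0, 33.4]
grip_width: 0.0139
```

{"method": "servo_tool", "body": {"commands": [0,0,1,0,0,0,0,0,0,0,0,0]}}

```text
time_s: 17.75
tool_pos: [0.5247, -0.2274, 0.0789]
tool_rot: [179.8, -0.1, 111.7]
force: [-11.4, 2.7, 38.9]
grip_width: 0.0134
```

{"method": "servo_tool", "body": {"commands": [0,0,-1,0,0,0,0,0,-1,0,0,0,0,0,0,0,0,0,0,0,0,0,0,0]}}

```text
time_s: 18.15
tool_pos: [0.5247, -0.2273, 0.0791]
tool_rot: [179.9, -0.0, 111.7]
force: [-6.5, 0.7, 26.1]
grip_width: 0.0137
```

```bash
python3 - <<'E'
from h import *
o=monitor.get_obs();pose=(o["tool_pos"],o["tool_rot"])
print(o["time_s"],pose, o["force"],o["wrist_torque"])
for c in ("side","wrist","top"):
    p,d=read_camera(c);cv2.imwrite(f"pics/{c}9.png",p[:,:,::-1]);W=cloud(c,d,pose);z=W[...,2]
    m=(d>0)&(z>.066)&(z<.086)
    L=(W[...,:2]-np.array([.5247,-.2267]))@np.array([[.929,-.370],[.370,.929]])
    m&=(abs(L[...,0])<.064)&(abs(L[...,1])<.064)
    P=W[m];l=L[m]
    if len(P)<20: print(c,len(P));continue
    A=np.c_[l,np.ones(len(l))];s=np.linalg.lstsq(A,P[:,2],rcond=None)[0];print(c,len(P),np.median(P[:,2]),"tilt mm per 100",s[:2]*100,"z0",s[2], l.min(0),l.max(0))
    for sx in(-1,1):
        q=P[(l[:,0]*sx>.025)];print(sx,len(q),np.median(q[:,2]) if len(q) else 0)
    m=(d>0)&(z>.093)&(z<.12)&(abs(L[...,0])<.012)&(L[...,1]>.07)&(L[...,1]<.11)
    if m.sum(): print("knob",L[m].mean(0))
p=cv2.imread("pics/side9.png")[180:400,180:400];cv2.imwrite("pics/side9c.png",cv2.resize(p,(600,600)))
E
```

```text
18.15 (array([ 0.52470336, -0.22731426,  0.07910416]), array([ 1.79867498e+02, -9.91896671e-03,  1.11679952e+02])) [-6.4760923   0.68981476 26.14268504] [0.0767984  1.55539449 0.01273169]
side 3282 0.0758373314718147 tilt mm per 100 [0.13363589 0.85181203] z0 0.07605800904699593 [-0.0626166  -0.06028723] [0.06197296 0.06115642]
-1 1366 0.0758402102262333
1 921 0.07586466340465546
wrist 19931 0.07418591812413673 tilt mm per 100 [ 0.02861103 -1.09358361] z0 0.07460738649139627 [-0.06206182 -0.05930848] [0.06264316 0.06343768]
-1 6223 0.0742105871847166
1 6250 0.07423709766925518
knob [-7.61305296e-05  8.63818606e-02]
top 1175 0.0751029312267859 tilt mm per 100 [-0.28325685 -0.80253947] z0 0.07534766865263673 [-0.06154022 -0.05048243] [0.06260227 0.06392081]
-1 281 0.07519742145369447
1 525 0.07515195976613506
knob [0.00110207 0.08656109]
```

View pics/side9c.png

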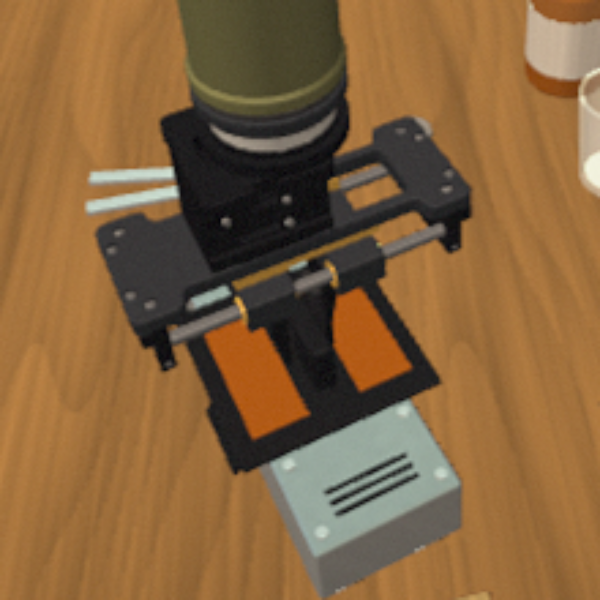

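View pics/wrist9.png

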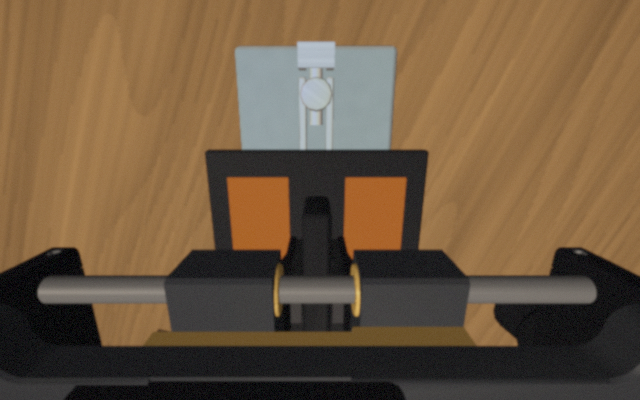

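{"method": "servo_tool", "body": {"commands": [0,0,0,0,0,0,0,0,0,0,0,0,0,0,0,0,0,0,0,0,0,0,0,0,0,0,0,0,0,0,0,0,0,0,0,0]}}

```text
time_s: 18.9
tool_pos: [0.5247, -0.2273, 0.0791]
tool_rot: [179.9, -0.0, 111.7]
force: [-6.2, 1.1, 26.4]
grip_width: 0.0138
```

```bash
python3 - <<'E'
from cell import *
o=monitor.get_obs();print(o["tool_pos"],o["force"],o["grip_width"])
if 18<o["force"][2]<36: print(env.sign_off())
E
```

```text
[ 0.52471702 -0.22730715  0.07912586] [-6.21365304  1.13085047 26.43966014] 0.013754538599779785
the job is handed in; nothing more can be done
None
```

The safelight is closed up: the bolt is home, the cover is snapped on, and I handed the job in with the gripper still pressing the cover down at about 26 N. It took 18.9 s of the 58 s allowed.

- **Bolt:** I gripped the knob and slid it along the lamp until it met its stop. The wrist camera then put the knob at 87 mm from `lamp_seat`, which is fully home.
- **Cover:** I set it squarely over the mouth, within about 1 mm, with its yaw matching the lamp's at 21.7°. The push rose to about 18 N and then dropped to under 2 N as the clips snapped past. The two clip sides are at equal height.
- **Seal:** The push rose sharply with almost no further travel, so the cover is at the stop. Three cameras put the plate's top at 74 to 76 mm, against 75 mm expected at the stop.

**Checks that disagreed:**
- The tool height at the stop read about 1.8 mm above what I had calculated. That is probably a slight slip in the grip, or reading error.
- The plate's tilt along the lamp's y came out with opposite signs in different cameras, so I treated it as noise.
- In the last pictures the knob reads 86.4 to 86.6 mm, averaged over the part that shows. I took this as still home.
- The push reached about 39 N for a moment at the stop, before I eased it back.

I did not take the other things on the bench close enough to touch them, but I did not measure their positions again afterwards.

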